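Load the slotted check weight under the balance's sliding window

ROBOT

A 7-joint arm with a two-finger parallel gripper is mounted at the origin on the work surface. World frame = base frame: x ahead of the robot, y to its left, z up, the work surface at z = 0. Lengths are in m, angles in rad, forces in N, time in s.
With the tool pointing down it reaches from about 0.4 to 0.85 m from the base axis. Payload 4.5 kg.
Tool frame: the origin (TCP) lies between the finger pads; the fingertips stand 19 mm ahead of it and the grasp point (between the pads) is the TCP; z points along the fingers, y is the direction in which the jaws open and shut (so a half turn about z gives the same grasp; the last joint's range is limited). The gripper opens to 88 mm and grips with 3 to 60 N. Pads are 18 mm wide; open, the fingers measure 123 mm over their backs; the gripper's body (75 mm by 187 mm) begins 45 mm behind the grasp point.
Start: joints at [1.341, 0.689, -0.195, 1.565, 0.157, 0.902, -0.215], TCP at [0.163, -0.603, 0.226] pointing down, gripper open.
Joint ranges: [-3.01, 3.01], [-0.46, 2.08], [-1.47, 1.51], [0.13, 2.56], [-1, 4.14], [0.04, 2.09], [-2.66, 2.66]. Speed limits (rad/s): [2.57, 2.57, 3.14, 3.14, 3.14, 3.14, 3.14].

INTERFACE

Orientations are given as a unit quaternion [x, y, z, w].
In Python, from plant import status, snapshot, finish_job, cut_out, tip_of gives the robot as it stands. The module is installed in compiled form; this text tells all that it offers.
- The arm moves only by the tool carry_out, never from a script. Its arguments are lists of equal length, an entry for each row: "linear": the shift along the world's x, y, z in m, a list of three; "roll": the turn about the world's z in rad. A call has 1 to 8 rows; each row is the pose to reach, as a shift and turn from the pose measured when the call began; what a row does not reach only later rows make up. A row lasts 1/12 s, in which the tool goes at most 41.7 mm and 7.16 degrees, less where a joint would pass 70% of its speed; a pose out of reach is approached as far as the arm can. A call with a gripper value outside its range is refused whole. "gripper" is the opening, from 0 (shut) to 1 (fully open), set as the call begins (left out, the last holds). The fingers move at their own pace and stop on an object; "grip_force" is the grip in N (left out, the last holds). Time passes only in rows, so rows that repeat a pose let the fingers close. It gives the time, the measured TCP pose, the force and the opening at its end, in the units of the state.
- status.get_state(): the state, without advancing time (a new reading comes with each control period).
- snapshot(name): name is "scene" or "top" or "wrist"; returns a dict with "img" (420x560x3 uint8, red, green, blue), "range_z" (420x560 float32, m along the optical axis (not along the pixel's ray), 0 where there is no reading), "fx", "fy", "cx", "cy" (pixels), "world_from_camera" (4x4, takes a point from camera to world coordinates). Camera axes: x right, y down, z forward; pixel columns grow to the right and rows downward; lengths in m; the calibration is good to about 2 mm. A picture is of the moment at which its call begins.
- finish_job(): hands the job in, once; it reports no verdict.
Trained networks look in a picture, given as the dict that the camera call returned (one of the last four; its "shot" number tells which), for a name from the list of things; names that differ only in an ending like _2 or _b are one class to them, and where a whole thing is asked for, a point or a joint stands for the part that bears it (a point fixed in the world has none). Each returns a list of dicts, best first, with "confidence" (0 to 1); they miss things now and then, are a little off and sometimes report something else, mostly with a low value. They report only what shows in the picture. A call takes as long as a camera call.
- cut_out(picture, query): "region" (420x560 bool, what is visible of it) and "pixel" ([column, row] in pixels, amid what is visible of it).
- tip_of(picture, query): "pixel" ([column, row] in pixels: a listed point, or the origin of a listed thing).
The state is a dict: "clock": time; "q": joint angles; "qd": joint speeds; "joint_torque": joint torques, N m; "tool_pos": TCP position; "eef_rot": TCP orientation; "contact_force": force on the tool from outside, world axes, zero at the start; "moment": the same for the moment, N m; "opening": opening from 0.0 (shut) to 1.0 (fully open).
Only numpy, scipy, OpenCV 4.12 (cv2) and the standard library are available. Lean on these libraries where they do the work, as an engineer would, in place of code of your own. Each camera call takes 0.05 s, during which the arm holds its last target.

TASK

Slide the balance's top window fully open, then pass the slotted weight (the one with the open gap) sideways through its gap onto the stem, under the stem's head, and leave it standing flat on the pan, fully home around the stem. Then slide the window fully shut again. Leave the closed weight, the flask and the bottle where they are.

Things in the scene. Friction and masses are not known exactly. Their poses are not given: they have to be found in the camera images.
- balance: White balance, fixed. Origin: on the bench under the chamber's centre; +x away from the robot at yaw 0, +y along the window's track, z up. Spans x +-103, y -91 to 261 mm; rail tops 145 mm up. Clear-walled chamber, open on top when the window is open: inside x +-95, y +-84 mm, floor 52, wall tops 132 mm up. At y 88 to 260 mm a solid housing, 131 mm high, over which the open window slides.
- stem_foot (a point): Point on the stem's axis on top of the round steel pan (90 mm diameter, 8 mm high), at x 45, y 0, z 60 mm in the balance's frame; same axes. The fixed upright steel stem is 10 mm in diameter; its round head, 22 mm in diameter, spans 32 to 40 mm above this point. The slotted weight cannot pass over the head, only under it from the side.
- window (a joint): Window's place on its track, in m: 0 = fully shut over the chamber, 0.165 = fully open (slid along the balance's +y; end stops at both). May start a little open. Stays where left; takes about 2 N to slide. Clear plate 184 x 170 x 6 mm with thin aluminium edges, upper face 142 mm above the bench.
- window_grip (a point): Middle of the top of the window's handle, 192 mm above the bench: a black upright tab, 60 mm long (balance x), 14 mm thick (balance y), 50 mm high above the plate. It moves with the window; in the balance's frame it is at x 0, y 60 mm + window position.
- slotted_weight: Loose steel horseshoe, 0.5 kg, plate 14 mm thick, 77 wide (y), x -39 (round back) to 35 mm (arm tips). Origin: underside, centre of the slot's round end (radius 8.5 mm); z up. Slot 17 mm wide, open towards +x. Grip: upright fin centred at x -32, y 0, 20 mm long (x), 14 thick (y), its top 64 mm above the underside. Fully home, the origin lies over stem_foot.
- closed_weight: Loose steel disc weight with the same fin and thickness, 77 mm in diameter, but with only a closed 17 mm centre hole and no gap. Bystander: it must stay where it is. It and the slotted weight change places between starts. Origin: underside, centre.
- flask: Clear flat culture flask lying down, about 127 x 76 x 31 mm with blue cap towards its -x; bystander. Origin: underside, about the middle.
- bottle: Upright bottle, 72 mm diameter, 150 mm high, blue cap; bystander. Origin: centre of underside.

How it is judged:
By the outcome, as a careful person would: the job done as asked, in the order asked, and still so for the second after the job is handed in, with the robot touching nothing.
It also fails if it takes over 61 s, if anything falls off the work surface, if the arm or the gripper's body presses on something with over 40 N, if the wrist force passes 120 N, or if a joint passes its speed limit or range.

## Working session

There is one attempt and no reset: what is moved stays moved. The work goes in short steps, Python scripts to look and compute and a tool call to move; the robot and the scene stay as the last step left them, time stands still between calls to the robot, and variables do not carry over. Pictures are saved under pics/ and viewed, and the job is handed in when it is done.

Besides the shell and the picture viewer there is one more tool, called after "Call:" as name([rows], argument=value, ...), one row to a line, values as JSON. carry_out: Moves the arm, as the interface text tells. Its arguments: {"type":"object","properties":{"linear":{"type":"array"},"roll":{"type":"array"},"gripper":{"type":"number"},"grip_force":{"type":"number"}},"required":["linear","roll"]}

```bash
mkdir -p pics; cat > h.py <<'E'
import numpy as np, cv2
from plant import status, snapshot, finish_job, cut_out, tip_of
def save(p,n): cv2.imwrite('pics/'+n+'.png', p['img'][:,:,::-1])
def ray(p,px):
    T=np.array(p['world_from_camera']); d=np.array([(px[0]-p['cx'])/p['fx'],(px[1]-p['cy'])/p['fy'],1.0])
    return T[:3,3], T[:3,:3]@d
def at_z(p,px,z):
    o,d=ray(p,px); return o+d*(z-o[2])/d[2]
def cloud(p):
    z=p['range_z']; v,u=np.indices(z.shape); T=np.array(p['world_from_camera'])
    c=np.stack([(u-p['cx'])/p['fx']*z,(v-p['cy'])/p['fy']*z,z],-1)
    return c@T[:3,:3].T+T[:3,3]
def proj(p,P):
    T=np.linalg.inv(np.array(p['world_from_camera'])); c=T[:3,:3]@np.array(P)+T[:3,3]
    return [c[0]/c[2]*p['fx']+p['cx'], c[1]/c[2]*p['fy']+p['cy']]
E
python3 - <<'E'
from h import *
np.set_printoptions(precision=4,suppress=True)
s=status.get_state(); print(s['clock'],s['tool_pos'],s['eef_rot'],s['opening'],s['contact_force'])
for n in ['scene','top']:
    p=snapshot(n); save(p,n+'0'); np.savez('/tmp/'+n,**{k:v for k,v in p.items()})
    C=cloud(p)
    for q in ['balance','stem_foot','window','window_grip','slotted_weight','closed_weight','flask','bottle']:
        try:
            t=tip_of(p,q); print(n,q,'tip',[(np.round(a['pixel'],1),round(a['confidence'],2)) for a in t[:3]])
        except Exception as e: print(q,e)
        try:
            t=cut_out(p,q); print('   cut',[(np.round(a['pixel'],1),round(a['confidence'],2),a['region'].sum(),np.median(C[a['region']],0)) for a in t[:2]])
        except Exception as e: print(q,e)
E
```

```text
0.0 [ 0.1628 -0.6028  0.2255] [ 0.9913  0.1315 -0.0002 -0.0009] 1.0011226271710136 [-0.4027  0.3229  0.2973]
scene balance tip [(array([259.7, 240.2]), 0.81), (array([150.8, 246.6]), 0.48)]
   cut [(array([290.3, 224.7]), 0.7, np.int64(10326), array([0.5735, 0.0514, 0.1311])), (array([380.6, 200.8]), 0.2, np.int64(751), array([0.4405, 0.3682, 0.0281]))]
scene stem_foot tip [(array([257.6, 239.9]), 0.79)]
   cut [(array([286.8, 223.9]), 0.61, np.int64(10352), array([0.5731, 0.0518, 0.1311]))]
window it knows: balance, bottle, closed_weight, flask, slotted_weight, stem_foot, window_grip
   cut [(array([274.9, 213.3]), 0.57, np.int64(3295), array([0.5511, 0.0162, 0.1414]))]
scene window_grip tip [(array([297. , 200.5]), 0.88), (array([150.3, 244.8]), 0.35)]
   cut [(array([271.6, 213.9]), 0.67, np.int64(3313), array([0.5517, 0.0159, 0.1414]))]
scene slotted_weight tip [(array([154.7, 245.3]), 0.87)]
   cut [(array([150.7, 242.6]), 0.68, np.int64(554), array([ 0.5659, -0.3541,  0.0136])), (array([166.3, 211.6]), 0.57, np.int64(493), array([ 0.433 , -0.3279,  0.0134]))]
scene closed_weigh
[... 995 characters left out ...]
91, np.int64(4969), array([0.5389, 0.0168, 0.1434]))]
top window_grip tip [(array([238.4, 205. ]), 0.79)]
   cut [(array([265.4, 207.9]), 0.87, np.int64(4976), array([0.5396, 0.0176, 0.1434]))]
top slotted_weight tip [(array([395.6, 199.6]), 0.9)]
   cut [(array([399.8, 202. ]), 0.57, np.int64(615), array([ 0.5671, -0.349 ,  0.0153]))]
top closed_weight tip [(array([391.3, 249.6]), 0.61)]
   cut []
top flask tip [(array([238.1, 206.5]), 0.72), (array([139.5, 257.6]), 0.67)]
   cut [(array([135.9, 257. ]), 0.74, np.int64(1183), array([0.4314, 0.3684, 0.0304]))]
top bottle tip [(array([140.8, 188.9]), 0.66)]
   cut [(array([132.1, 182.9]), 0.68, np.int64(880), array([0.6147, 0.374 , 0.1026]))]
```

```bash
python3 - <<'E'
import cv2
a=cv2.imread('pics/scene0.png')[150:300,100:440];b=cv2.imread('pics/top0.png')[130:310,90:450]
cv2.imwrite('pics/s0z.png',cv2.resize(a,None,fx=2.3,fy=2.3,interpolation=2));cv2.imwrite('pics/t0z.png',cv2.resize(b,None,fx=2.2,fy=2.2,interpolation=2))
E
```

```text
(no output)
```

View pics/s0z.png

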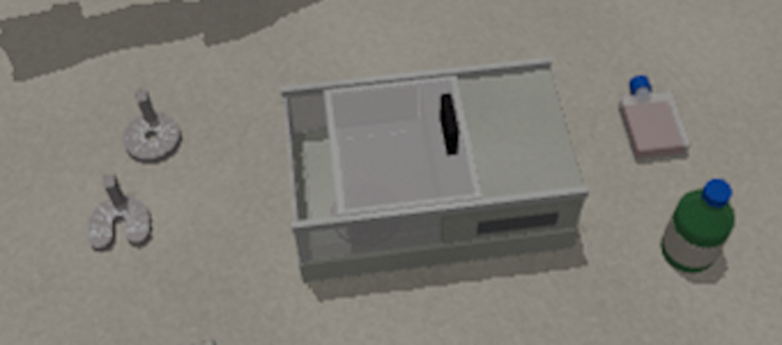

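View pics/t0z.png

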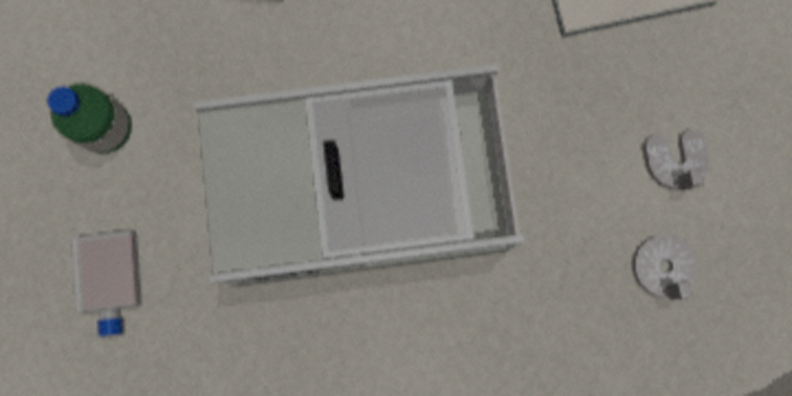

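The slotted weight is the far one, at top-crop (680,155), with its gap facing away from the robot. The closed disc is the nearer one. The window starts partly open, with its handle at top-crop (333,170). Next I'll fit the poses.

```bash
cat > fit.py <<'E'
from h import *
np.set_printoptions(precision=4,suppress=True)
from scipy.optimize import minimize
for n in ['scene','top']:
    p=dict(np.load('/tmp/%s.npz'%n)); C=cloud(p); ok=p['range_z']>0
    X=C[...,0];Y=C[...,1];Z=C[...,2]
    m=ok&(Z>.12)&(Z<.150)&(Y<.33)&(Y>-.2)&(X>.35)&(X<.8)
    pts=C[m][:,:2].astype(np.float32)
    r=cv2.minAreaRect(pts); print(n,'rect',r)
    print('rail z',np.percentile(Z[m],[5,50,95,99]))
    m=ok&(Z>.155)&(Z<.21)&(Y<.2)&(Y>-.1)&(X>.45)&(X<.65)
    print(' handle',m.sum(),C[m].mean(0),np.percentile(Z[m],[50,95]), 'top pts',C[m&(Z>.186)].mean(0), cv2.minAreaRect(C[m&(Z>.184)][:,:2].astype(np.float32)))
    for nm,c in [('slot',(.567,-.352)),('closed',(.433,-.328))]:
        near=ok&(abs(X-c[0])<.06)&(abs(Y-c[1])<.06)
        f=near&(Z>.03); print(nm,'fin',f.sum(),C[f].mean(0),np.percentile(Z[f],[50,98]),'top',C[near&(Z>.056)].mean(0),(near&(Z>.056)).sum())
        f=near&(Z>.008)&(Z<.02); print(nm,'plate',cv2.minEnclosingCircle(C[f][:,:2].astype(np.float32)),C[f].mean(0))
E
python3 fit.py
python3 - <<'E'
from h import *
p=dict(np.load('/tmp/top.npz')); 
print(p['world_from_camera'],p['fx'])
print('grip',at_z(p,(238.4,205),.192),'slot',at_z(p,(395.6,199.6),0),'stem',at_z(p,(280.1,194.1),.06),'bal',at_z(p,(284.2,211.7),0))
p=dict(np.load('/tmp/scene.npz')); print('grip',at_z(p,(297,200.5),.192),'slot',at_z(p,(154.7,245.3),0),'stem',at_z(p,(257.6,239.9),.06),'bal',at_z(p,(259.7,240.2),0))
E
```

```text
scene rect ((0.5377156734466553, 0.052436426281929016), (0.21145740151405334, 0.35018688440322876), 6.590205669403076)
rail z [0.1276 0.1396 0.1448 0.1467]
 handle 154 [0.5433 0.0756 0.1831] [0.1886 0.1935] top pts [0.5368 0.0759 0.1907] ((0.5358105301856995, 0.07610270380973816), (0.0596977099776268, 0.013722185976803303), 6.400964736938477)
slot fin 68 [ 0.5422 -0.3548  0.0529] [0.0567 0.0658] top [ 0.5398 -0.3558  0.0621] 35
slot plate ((0.573269784450531, -0.35149645805358887), 0.04421436786651611) [ 0.5719 -0.3521  0.0133]
closed fin 59 [ 0.4069 -0.3312  0.0517] [0.0561 0.0658] top [ 0.4049 -0.332   0.0618] 30
closed plate ((0.43377918004989624, -0.3272549510002136), 0.04078676179051399) [ 0.4365 -0.327   0.0133]
top rect ((0.5391818284988403, 0.053925663232803345), (0.20688454806804657, 0.3493672311306), 6.473586559295654)
rail z [0.1301 0.1417 0.1467 0.1483]
 handle 177 [0.5338 0.076  0.1894] [0.1926 0.1956] top pts [0.5356 0.0769 0.1928] ((0.5357216000556946, 0.07716768234968185), (0.059793539345264435, 0.014044031500816345), 6.457401752471924)
slot fin 71 [ 0.5388 -0.3533  0
[... 207 characters left out ...]
0.068 ] top [ 0.4034 -0.3313  0.0639] 49
closed plate ((0.433738648891449, -0.3266350328922272), 0.039751965552568436) [ 0.4369 -0.3247  0.0149]
[[-0.01460415 -0.9854424   0.1693812   0.37245316]
 [-0.99987763  0.01534282  0.00305287 -0.00169991]
 [-0.00560721 -0.16931589 -0.98554588  1.11025329]
 [ 0.          0.          0.          1.        ]] 395.1020725512339
grip [0.53612707 0.08178735 0.192     ] slot [ 0.5790058 -0.34978    0.       ] stem [ 0.5879133  -0.01934364  0.06      ] bal [ 0.54895864 -0.03110241  0.        ]
grip [0.54115424 0.07972193 0.192     ] slot [ 0.55951622 -0.34764979  0.        ] stem [ 0.58415357 -0.03195357  0.06      ] bal [ 0.55009243 -0.02772722  0.        ]
```

Both cameras agree:
- **Balance:** origin about (0.548, -0.031), yaw about 0.113 rad.
- **Stem:** about (0.593, -0.026).
- **Window:** about 49 mm open, with the handle at (0.536, 0.077).

I'll go past the weights for a wrist view on the way.

Call:
carry_out([
  [0.337, 0.253, 0.1],
  [0.337, 0.253, 0.1],
  [0.337, 0.253, 0.1],
  [0.337, 0.253, 0.1],
  [0.337, 0.253, 0.1],
  [0.337, 0.253, 0.1],
  [0.337, 0.253, 0.1],
  [0.337, 0.253, 0.1],
], roll=[-0.05, -0.1, -0.15, -0.15, -0.15, -0.15, -0.15, -0.15])

```text
clock: 2.27
tool_pos: [0.4237, -0.4072, 0.304]
eef_rot: [0.998, 0.057, 0.0, 0.0]
contact_force: [-0.3, -0.6, 0.3]
opening: 1.005
```

```bash
python3 - <<'E'
from h import *
s=status.get_state();print(s['clock'],s['tool_pos'],s['eef_rot'])
p=snapshot('wrist');save(p,'w1');print(np.round(p['world_from_camera'],3),p['fx'])
E
```

```text
2.2667 [ 0.42373781 -0.40721165  0.30400319] [9.98381584e-01 5.68698433e-02 9.49222955e-05 1.59078812e-04]
[[ 0.113 -0.94  -0.321  0.509]
 [-0.994 -0.107 -0.036 -0.398]
 [-0.     0.323 -0.946  0.462]
 [ 0.     0.     0.     1.   ]] 295.3863490015026
```

View pics/w1.png

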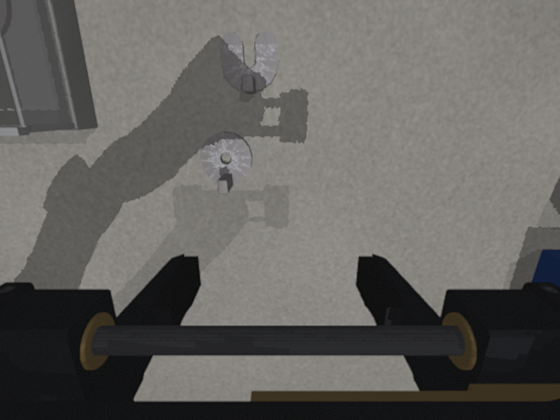

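The wrist view shows the slotted weight at (250,65) with its gap facing away, and the closed disc at (226,160). Moving on to the handle.

Call:
carry_out([
  [0.112, 0.484, -0.05],
  [0.112, 0.484, -0.05],
  [0.112, 0.484, -0.05],
  [0.112, 0.484, -0.05],
  [0.112, 0.484, -0.05],
  [0.112, 0.484, -0.05],
  [0.112, 0.484, -0.05],
  [0.112, 0.484, -0.05],
], roll=[0, 0, 0, 0, 0, 0, 0, 0])

```text
clock: 2.98
tool_pos: [0.5034, -0.0851, 0.2725]
eef_rot: [0.998, 0.064, 0.006, -0.001]
contact_force: [0.3, -0.7, 0.6]
opening: 1.0
```

Call:
carry_out([
  [0.0324, 0.1617, -0.033],
  [0.0324, 0.1617, -0.033],
  [0.0324, 0.1617, -0.033],
  [0.0324, 0.1617, -0.033],
  [0.0324, 0.1617, -0.033],
  [0.0324, 0.1617, -0.033],
  [0.0324, 0.1617, -0.033],
  [0.0324, 0.1617, -0.033],
], roll=[-0.01, -0.01, -0.01, -0.01, -0.01, -0.01, -0.01, -0.01])

```text
clock: 3.65
tool_pos: [0.5358, 0.0744, 0.2397]
eef_rot: [0.998, 0.057, 0.006, -0.001]
contact_force: [0.6, 0.4, -0.5]
opening: 0.999
```

```bash
python3 - <<'E'
from h import *
s=status.get_state();print(s['clock'],s['tool_pos'],s['eef_rot'])
p=snapshot('wrist');save(p,'w2');
C=cloud(p);Z=C[...,2];m=(p['range_z']>0)&(Z>.182)&(Z<.2)&(abs(C[...,0]-.536)<.06)&(abs(C[...,1]-.077)<.035)
print(m.sum(),C[m].mean(0)); print(cv2.minAreaRect(C[m][:,:2].astype(np.float32)))
print('slot')
t=tip_of(p,'stem_foot');print([(a['pixel'],a['confidence'],at_z(p,a['pixel'],.06)) for a in t])
E
```

```text
3.65 [0.535753   0.07439769 0.23966509] [ 9.98345008e-01  5.72137417e-02  5.78399265e-03 -6.15568408e-04]
1370 [0.53806161 0.0779381  0.19055472]
((0.5356801152229309, 0.07785352319478989), (0.05941250920295715, 0.013908179476857185), 6.7039666175842285)
slot
[]
```

View pics/w2.png

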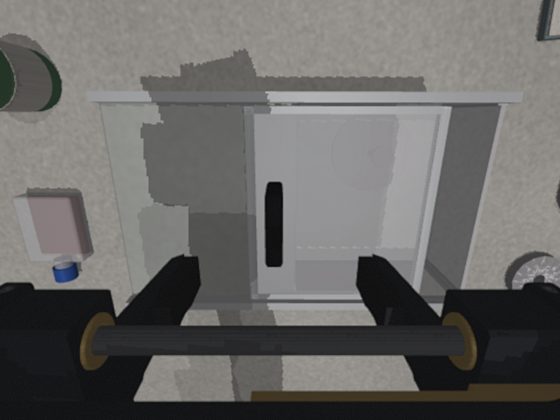

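The handle sits between the fingers at (274,225), in line with the pads. Descending and gripping.

Call:
carry_out([
  [0, 0.003, -0.03],
  [0, 0.003, -0.06],
  [0, 0.003, -0.064],
  [0, 0.003, -0.064],
], roll=[0, 0, 0, 0])

```text
clock: 4.08
tool_pos: [0.5346, 0.0759, 0.1747]
eef_rot: [0.998, 0.056, 0.004, -0.0]
contact_force: [0.5, -0.0, 0.4]
opening: 1.003
```

Call:
carry_out([
  [0, 0, 0],
  [0, 0, 0],
  [0, 0, 0],
  [0, 0, 0],
  [0, 0, 0],
  [0, 0, 0],
  [0, 0, 0],
  [0, 0, 0],
], roll=[0, 0, 0, 0, 0, 0, 0, 0], gripper=0, grip_force=25)

```text
clock: 4.75
tool_pos: [0.5346, 0.0759, 0.1748]
eef_rot: [0.998, 0.056, 0.004, -0.0]
contact_force: [-0.4, -0.0, 0.4]
opening: 0.419
```

Call:
carry_out([
  [0, 0, 0],
  [0, 0, 0],
  [0, 0, 0],
  [0, 0, 0],
  [0, 0, 0],
  [0, 0, 0],
], roll=[0, 0, 0, 0, 0, 0])

```text
clock: 5.25
tool_pos: [0.5346, 0.0762, 0.1748]
eef_rot: [0.998, 0.056, 0.004, -0.0]
contact_force: [-0.5, 1.0, -1.0]
opening: 0.149
```

Gripped. Sliding the window open, about 116 mm.

Call:
carry_out([
  [-0.002, 0.018, 0],
  [-0.0045, 0.04, 0],
  [-0.007, 0.062, 0],
  [-0.0095, 0.084, 0],
  [-0.011, 0.1, 0],
  [-0.012, 0.11, 0],
  [-0.0125, 0.114, 0],
  [-0.013, 0.116, 0],
], roll=[0, 0, 0, 0, 0, 0, 0, 0])

```text
clock: 5.92
tool_pos: [0.5215, 0.1921, 0.1748]
eef_rot: [0.998, 0.056, 0.004, -0.0]
contact_force: [-0.3, -2.2, 1.1]
opening: 0.156
```

Call:
carry_out([
  [0, 0.002, 0],
  [-0.0002, 0.003, 0],
  [-0.0002, 0.003, 0],
], roll=[0, 0, 0])

```text
clock: 6.17
tool_pos: [0.5214, 0.193, 0.1748]
eef_rot: [0.998, 0.055, 0.004, 0.001]
contact_force: [-0.5, -4.9, 3.1]
opening: 0.153
```

Call:
carry_out([
  [-0.0003, 0.003, 0],
  [-0.0005, 0.005, 0],
  [-0.0005, 0.005, 0],
], roll=[0, 0, 0])

```text
clock: 6.42
tool_pos: [0.5214, 0.1929, 0.1748]
eef_rot: [0.999, 0.053, 0.003, 0.004]
contact_force: [-0.3, -9.3, 4.7]
opening: 0.154
```

The end stop is reached: force is rising with no motion. Releasing and rising.

Call:
carry_out([
  [0, 0, 0],
  [0, 0, 0],
  [0, 0, 0],
  [0, 0, 0],
  [0, 0, 0.02],
  [0, 0, 0.05],
  [0, 0, 0.08],
  [0, 0, 0.11],
], roll=[0, 0, 0, 0, 0, 0, 0, 0], gripper=0.6)

```text
clock: 7.08
tool_pos: [0.521, 0.1938, 0.2859]
eef_rot: [0.999, 0.054, 0.003, 0.004]
contact_force: [-0.1, 0.8, -0.3]
opening: 0.602
```

```bash
cat > look.py <<'E'
import sys
from h import *
np.set_printoptions(precision=4,suppress=True)
s=status.get_state();print(s['clock'],s['tool_pos'],s['eef_rot'],s['opening'])
p=snapshot(sys.argv[1]);save(p,sys.argv[2]);np.savez('/tmp/'+sys.argv[2],**p)
E
python3 look.py wrist w3; python3 look.py top t3
```

```text
7.0833 [0.521  0.1938 0.2859] [0.9985 0.054  0.0029 0.0036] 0.6020079735392019
7.1333 [0.5244 0.1953 0.292 ] [0.9985 0.0538 0.0083 0.0015] 0.6001703332076077
```

View pics/w3.png

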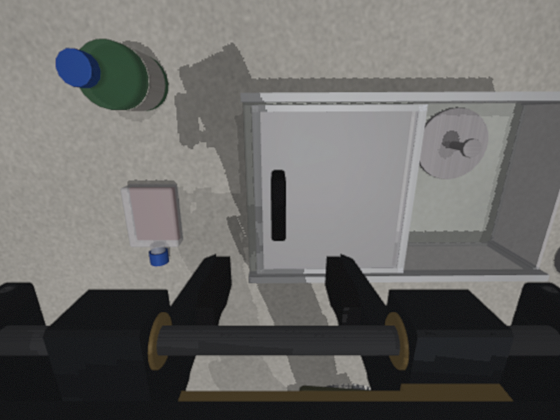

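View pics/t3.png

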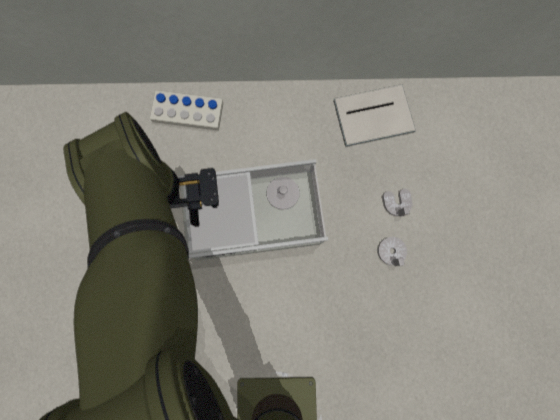

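The window is fully open. The wrist view shows the stem head at (465,148) and the pan unobstructed. Next I'll measure the stem.

```bash
cat > stem.py <<'E'
from h import *
import sys
np.set_printoptions(precision=4,suppress=True)
for n in sys.argv[1:]:
    p=dict(np.load('/tmp/%s.npz'%n)); C=cloud(p); X,Y,Z=C[...,0],C[...,1],C[...,2]
    nr=(p['range_z']>0)&(abs(X-.593)<.03)&(abs(Y+.026)<.03)
    m=nr&(Z>.094)&(Z<.115); r=C[m]; print(n,'head',m.sum(),r.mean(0),cv2.minEnclosingCircle(r[:,:2].astype(np.float32)),np.percentile(r[:,2],[10,50,90]))
    m=(p['range_z']>0)&(np.hypot(X-.593,Y+.026)<.06)&(Z>.0565)&(Z<.066);r=C[m]; print(' pan',m.sum(),np.median(r,0),cv2.minEnclosingCircle(r[:,:2].astype(np.float32)))
E
python3 stem.py w3 t3
```

```text
w3 head 310 [ 0.5924 -0.0236  0.0985] ((0.5919562578201294, -0.024705417454242706), 0.011160548776388168) [0.0969 0.0988 0.0997]
 pan 3414 [ 0.5969 -0.0215  0.059 ] ((0.592301607131958, -0.025668371468782425), 0.045601584017276764)
t3 head 51 [ 0.5925 -0.0256  0.1005] ((0.5926793813705444, -0.0260248314589262), 0.010537941008806229) [0.098  0.1002 0.1032]
 pan 823 [ 0.5914 -0.0255  0.0609] ((0.59449303150177, -0.027490884065628052), 0.05852947384119034)
```

Call:
carry_out([
  [0.01, -0.04, 0.03],
  [0.016, -0.546, 0],
  [0.016, -0.546, 0],
  [0.016, -0.546, 0],
  [0.016, -0.546, 0],
  [0.016, -0.546, 0],
  [0.016, -0.546, 0],
  [0.016, -0.546, 0],
], roll=[0, 0, 0, 0, 0, 0, 0, 0])

```text
clock: 7.85
tool_pos: [0.5362, -0.1293, 0.2987]
eef_rot: [0.998, 0.054, 0.008, 0.001]
contact_force: [1.9, 0.7, -0.1]
opening: 0.603
```

Call:
carry_out([
  [0, -0.25, 0.0],
  [0, -0.25, 0.0],
  [0, -0.25, 0.0],
  [0, -0.25, 0.0],
  [0, -0.25, 0],
  [0, -0.25, 0],
  [0, -0.25, 0],
  [0, -0.25, 0],
], roll=[0, 0, 0, 0, 0, 0, 0, 0])

```text
clock: 8.52
tool_pos: [0.5349, -0.3823, 0.2971]
eef_rot: [0.999, 0.052, 0.007, 0.001]
contact_force: [0.1, 0.4, -0.8]
opening: 0.601
```

```bash
python3 look.py wrist w4
```

```text
8.5167 [ 0.5349 -0.3823  0.2971] [0.9986 0.0518 0.0073 0.0014] 0.6009651212346586
```

View pics/w4.png

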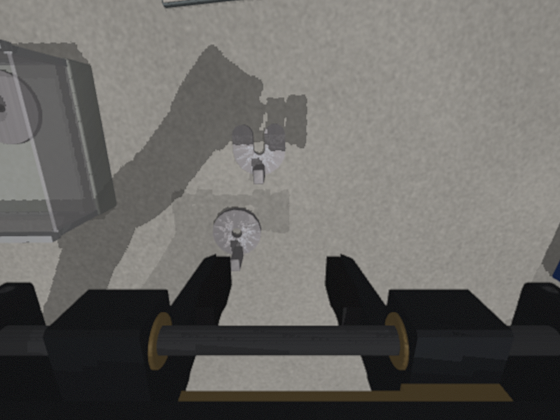

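```bash
cat > wfit.py <<'E'
from h import *
import sys
from scipy.optimize import differential_evolution
np.set_printoptions(precision=4,suppress=True)
def fit(n,c0=(.572,-.35)):
    p=dict(np.load('/tmp/%s.npz'%n)); C=cloud(p); X,Y,Z=C[...,0],C[...,1],C[...,2]
    nr=(p['range_z']>0)&(np.hypot(X-c0[0],Y-c0[1])<.065)
    pos=C[nr&(Z>.0095)&(Z<.019)][:,:2]; neg=C[nr&(Z<.005)][:,:2]
    fin=C[nr&(Z>.058)&(Z<.07)]; 
    def inside(P,a,b,t):
        dx,dy=P[:,0]-a,P[:,1]-b; x=np.cos(t)*dx+np.sin(t)*dy; y=-np.sin(t)*dx+np.cos(t)*dy
        return (np.hypot(x,y)<.0387)&(x<.035)&~((x>0)&(abs(y)<.0085))&(np.hypot(x,y)>.0085)
    def cost(v): 
        return (~inside(pos,*v)).sum()/len(pos)+inside(neg,*v).sum()/len(pos)
    r=differential_evolution(cost,[(c0[0]-.02,c0[0]+.02),(c0[1]-.02,c0[1]+.02),(-.5,.6)],popsize=25,maxiter=120,seed=1)
    print(n,len(pos),len(neg),r.x,r.fun,'fin',len(fin),fin.mean(0),cv2.minAreaRect(fin[:,:2].astype(np.float32)))
    a,b,t=r.x; print('  fin from fit',a-.032*np.cos(t),b-.032*np.sin(t), 'dir from fin',np.arctan2(b-fin[:,1].mean(),a-fin[:,0].mean()))
for n in sys.argv[1:]: fit(n)
E
python3 wfit.py w4 t3 top scene
```

```text
w4 1828 3823 [ 0.5702 -0.3505  0.094 ] 0.11652078774617067 fin 152 [ 0.5389 -0.3555  0.0629] ((0.5388011932373047, -0.35577642917633057), (0.01926303468644619, 0.013705798424780369), 5.312220573425293)
  fin from fit 0.5383340350384366 -0.3535436286301294 dir from fin 0.15765137820868388
t3 451 982 [ 0.5712 -0.3521  0.1479] 0.13968957871396895 fin 45 [ 0.5391 -0.355   0.0644] ((0.539203405380249, -0.35487017035484314), (0.020022179931402206, 0.01494133472442627), 8.053055763244629)
  fin from fit 0.5395265424580151 -0.3568529552597169 dir from fin 0.08931315865309469
top 439 995 [ 0.5727 -0.3511  0.0695] 0.1548974943052392 fin 44 [ 0.5393 -0.3553  0.064 ] ((0.5398095846176147, -0.3557027280330658), (0.019862793385982513, 0.013693169690668583), 5.782437324523926)
  fin from fit 0.5407349839600707 -0.3533400119628838 dir from fin 0.12472406759960243
scene 383 799 [ 0.5694 -0.3522  0.1205] 0.16971279373368148 fin 32 [ 0.5395 -0.3562  0.0625] ((0.5380560159683228, -0.35749366879463196), (0.021071916446089745, 0.014761517755687237), 11.438680648803711)
  fin from fit 0.5375947901763052 -0.3560709185057729 dir from fin 0.13369793985450074
```

Fin at (0.539, -0.3555), yaw about 0.11 rad, which matches the tool. Descending onto it.

Call:
carry_out([
  [0.004, 0.027, -0.02],
  [0.004, 0.027, -0.06],
  [0.004, 0.027, -0.1],
  [0.004, 0.027, -0.14],
  [0.004, 0.027, -0.165],
  [0.004, 0.027, -0.175],
  [0.004, 0.027, -0.175],
  [0.004, 0.027, -0.175],
], roll=[0.006, 0.006, 0.006, 0.006, 0.006, 0.006, 0.006, 0.006])

```text
clock: 9.23
tool_pos: [0.5412, -0.3511, 0.1233]
eef_rot: [0.998, 0.058, 0.008, 0.0]
contact_force: [0.1, -0.7, 0.7]
opening: 0.599
```

```bash
python3 look.py wrist w5;python3 wfit.py w5
```

```text
9.2333 [ 0.5412 -0.3511  0.1233] [0.9983 0.0577 0.0084 0.0002] 0.5990710485116572
w5 4547 8919 [ 0.5699 -0.3512  0.1421] 0.12601715416758302 fin 418 [ 0.5397 -0.3555  0.0626] ((0.5389479398727417, -0.35549452900886536), (0.019215237349271774, 0.013715468347072601), 7.2284770011901855)
  fin from fit 0.5382441134518859 -0.35572305958154976 dir from fin 0.1423764983189731
```

View pics/w5.png

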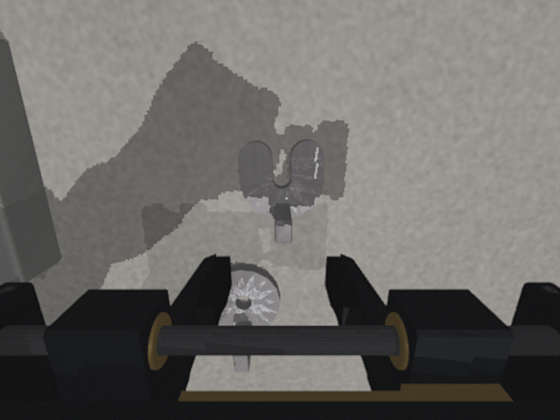

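Call:
carry_out([
  [-0.002, -0.0045, -0.01],
  [-0.002, -0.0045, -0.03],
  [-0.002, -0.0045, -0.055],
  [-0.002, -0.0045, -0.07],
  [-0.002, -0.0045, -0.073],
  [-0.002, -0.0045, -0.073],
  [-0.002, -0.0045, -0.073],
], roll=[0, 0, 0, 0, 0, 0, 0])

```text
clock: 9.87
tool_pos: [0.5407, -0.3573, 0.0527]
eef_rot: [0.998, 0.057, 0.01, 0.002]
contact_force: [0.2, 1.3, 0.7]
opening: 0.6
```

Call:
carry_out([
  [0, 0, 0],
  [0, 0, 0],
  [0, 0, 0],
  [0, 0, 0],
  [0, 0, 0],
  [0, 0, 0],
  [0, 0, 0],
  [0, 0, 0],
], roll=[0, 0, 0, 0, 0, 0, 0, 0], gripper=0, grip_force=50)

```text
clock: 10.53
tool_pos: [0.5407, -0.3572, 0.0527]
eef_rot: [0.998, 0.057, 0.01, 0.002]
contact_force: [-0.1, -0.2, 0.1]
opening: 0.015
```

Call:
carry_out([
  [0, 0, 0],
  [0, 0, 0],
], roll=[0, 0])

```text
clock: 10.7
tool_pos: [0.5406, -0.3572, 0.0526]
eef_rot: [0.998, 0.057, 0.01, 0.002]
contact_force: [0.5, 0.6, 0.0]
opening: 0.004
```

The fingers shut on nothing. Looking.

```bash
python3 look.py wrist w6;python3 look.py scene s6; python3 wfit.py w6 s6; python3 - <<'E'
import cv2
a=cv2.imread('pics/s6.png')[180:300,80:260];cv2.imwrite('pics/s6z.png',cv2.resize(a,None,fx=4,fy=4,interpolation=2))
E
```

```text
10.7 [ 0.5406 -0.3572  0.0526] [0.9983 0.0573 0.0102 0.0016] 0.004401455287350305
10.75 [ 0.5406 -0.3572  0.0526] [0.9983 0.0573 0.0102 0.0017] 0.0023407499203239764
w6 7952 14702 [ 0.5696 -0.3513  0.1185] 0.13091046277665996 fin 224 [ 0.5515 -0.356   0.0674] ((0.5508521795272827, -0.3560430407524109), (0.00471815699711442, 0.027162590995430946), 6.281956195831299)
  fin from fit 0.5378383257301391 -0.3550634354551753 dir from fin 0.25707842228383454
s6 378 797 [ 0.5696 -0.3524  0.0343] 0.164021164021164 fin 14 [ 0.548  -0.3554  0.0667] ((0.5470138788223267, -0.3524463474750519), (0.013766740448772907, 0.03243201598525047), 44.57193374633789)
  fin from fit 0.5375988487138736 -0.35344815215143244 dir from fin 0.14083392553873633
```

View pics/w6.png

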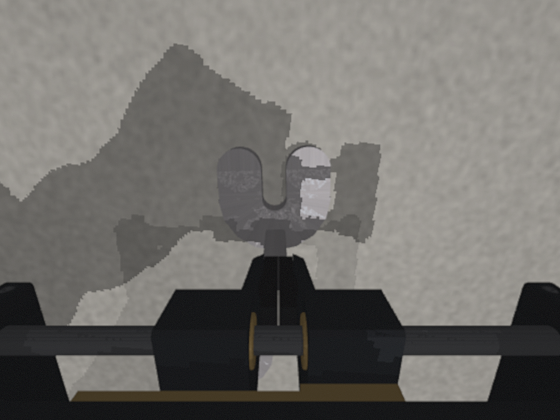

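View pics/s6z.png

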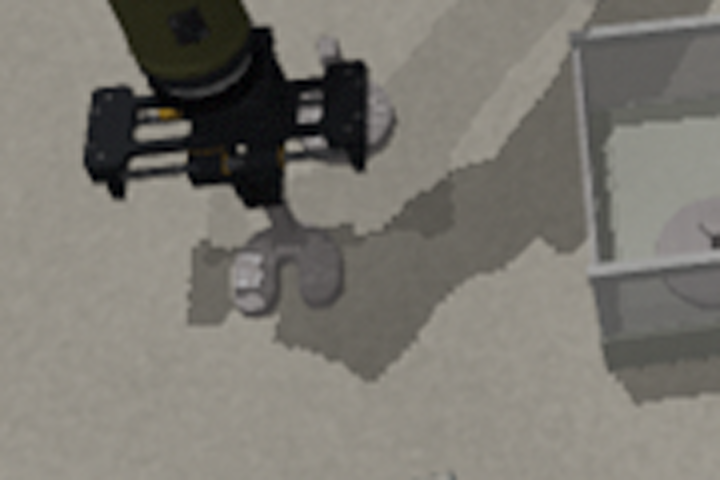

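```bash
python3 - <<'E'
from h import *
np.set_printoptions(precision=3,suppress=True)
s=status.get_state();print(s['opening'],s['q'])
for n in ['w5','w6','s6']:
    p=dict(np.load('/tmp/%s.npz'%n)); T=p['world_from_camera']; print(n,T)
    for nm,P in [('fintop',(.539,-.3555,.064)),('finbase',(.539,-.3555,.014)),('tcp',(.5406,-.3572,.0527)),('tips',(.5406,-.3572,.0337))]:
        print(nm,np.array(proj(p,P)))
    C=cloud(p)
    for px in [(275,242),(275,262),(278,275),(278,300),(278,335),(278,380),(283,228),(283,240)]:
        if n!='s6':print(px,C[px[1],px[0]])
E
python3 - <<'E'
import cv2
a=cv2.imread('pics/w6.png')[200:420,180:380];cv2.imwrite('pics/w6z.png',cv2.resize(a,None,fx=2.7,fy=2.7,interpolation=2)*1)
E
```

```text
0.003167012397504491 [ 0.557  0.935 -0.074  1.632  0.097  0.559 -1.025]
w5 [[ 0.115 -0.945 -0.305  0.624]
 [-0.993 -0.109 -0.036 -0.342]
 [ 0.001  0.307 -0.952  0.282]
 [ 0.     0.     0.     1.   ]]
fintop [282.549 230.745]
finbase [281.711 211.481]
tcp [284.599 224.158]
tips [284.117 216.757]
(275, 242) [ 0.501 -0.353  0.   ]
(275, 262) [ 0.477 -0.356 -0.001]
(278, 275) [ 0.461 -0.361 -0.003]
(278, 300) [ 0.441 -0.363  0.014]
(278, 335) [ 0.568 -0.348  0.216]
(278, 380) [ 0.317 -0.378 -0.001]
(283, 228) [ 0.541 -0.356  0.063]
(283, 240) [ 0.531 -0.357  0.063]
w6 [[ 0.114 -0.947 -0.301  0.623]
 [-0.993 -0.107 -0.038 -0.347]
 [ 0.004  0.304 -0.953  0.212]
 [ 0.     0.     0.     1.   ]]
fintop [274.065 274.695]
finbase [274.641 239.791]
tcp [277.338 263.067]
tips [277.275 249.578]
(275, 242) [ 0.548 -0.355  0.039]
(275, 262) [ 0.551 -0.355  0.072]
(278, 275) [ 0.55  -0.356  0.083]
(278, 300) [ 0.535 -0.358  0.082]
(278, 335) [ 0.566 -0.354  0.145]
(278, 380) [ 0.394 -0.375 -0.001]
(283, 228) [ 0.549 -0.36   0.014]
(283, 240) [ 0.548 -0.36   0.035]
s6 [[ 0.029  0.82  -0.571  1.193]
 [ 1.    -0.022  0.019  0.006]
 [ 0.004 -0.571 -0.821  1.095]
 [ 0.     0.     0.     1.   ]]
fintop [147.746 228.504]
finbase [151.955 237.207]
tcp [148.065 230.994]
tips [149.683 234.316]
```

View pics/w6z.png

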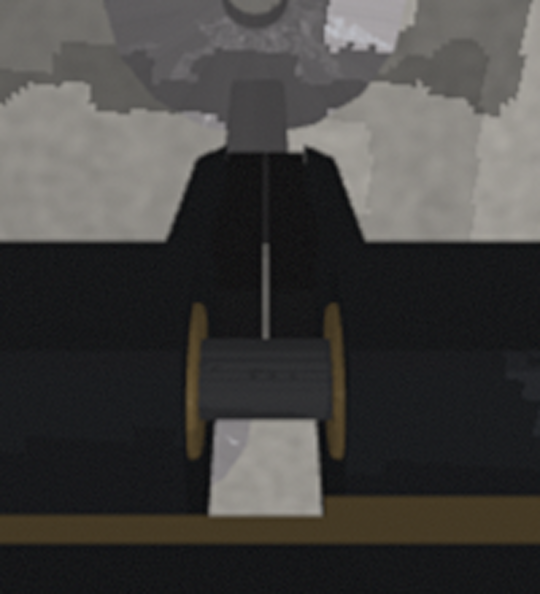

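```bash
python3 - <<'E'
from h import *
np.set_printoptions(precision=4,suppress=True)
p=dict(np.load('/tmp/w6.npz'));C=cloud(p)
for c in (258,270,274,284,296):
    print(c,[(r,C[r,c].round(4).tolist()) for r in range(230,282,4)])
p=dict(np.load('/tmp/w5.npz'));C=cloud(p)
print('w5 fin'); 
for c in range(268,300,3): print(c,C[236,c].round(4).tolist(), C[220,c].round(4).tolist())
print('w5 finger tips',C[258:275:4,215].round(3).tolist(),C[258:275:4,340].round(3).tolist())
E
```

```text
258 [(230, [0.5449, -0.3428, 0.0133]), (234, [0.5417, -0.3431, 0.013]), (238, [0.5387, -0.3434, 0.0132]), (242, [0.5354, -0.3437, 0.0128]), (246, [0.5321, -0.3439, 0.0126]), (250, [0.5226, -0.344, -0.0008]), (254, [0.5192, -0.3444, -0.0006]), (258, [0.5512, -0.3456, 0.0697]), (262, [0.5507, -0.3459, 0.0733]), (266, [0.5515, -0.3461, 0.079]), (270, [0.5507, -0.3464, 0.0816]), (274, [0.5504, -0.3466, 0.0849]), (278, [0.5512, -0.3468, 0.09])]
270 [(230, [0.5477, -0.3513, 0.018]), (234, [0.5476, -0.3514, 0.0251]), (238, [0.5473, -0.3516, 0.0314]), (242, [0.5478, -0.3517, 0.039]), (246, [0.5477, -0.3519, 0.0449]), (250, [0.5477, -0.352, 0.0506]), (254, [0.5479, -0.3521, 0.0565]), (258, [0.5506, -0.352, 0.067]), (262, [0.5509, -0.3521, 0.0722]), (266, [0.5508, -0.3522, 0.0765]), (270, [0.5507, -0.3523, 0.0804]), (274, [0.551, -0.3524, 0.0849]), (278, [0.5504, -0.3525, 0.0875])]
274 [(230, [0.5481, -0.3541, 0.0181]), (234, [0.5483, -0.3541, 0.0262]), (238, [0.5484, -0.3542, 0.0334]), (242, [0.5482, -0.3542, 0.0394]), (246, [0.5479, -0.3543, 0.0447]), (250, [0.5478, -0.3544, 0.0504]), (254, 
[... 1299 characters left out ...]
77 [0.5337, -0.3517, 0.0633] [0.5467, -0.3502, 0.0618]
280 [0.5336, -0.3541, 0.0624] [0.5473, -0.3525, 0.0629]
283 [0.5346, -0.3564, 0.064] [0.5473, -0.3549, 0.0619]
286 [0.5345, -0.3588, 0.0631] [0.5476, -0.3572, 0.0621]
289 [0.5343, -0.3613, 0.062] [0.5488, -0.3594, 0.0647]
292 [0.5094, -0.3699, -0.0] [0.5265, -0.3677, -0.0007]
295 [0.509, -0.3732, -0.0018] [0.5268, -0.3708, -0.0009]
298 [0.5094, -0.3763, -0.0017] [0.5272, -0.3738, -0.0006]
w5 finger tips [[0.548, -0.316, 0.138], [0.548, -0.317, 0.142], [0.548, -0.318, 0.147], [0.548, -0.319, 0.151], [0.548, -0.32, 0.154]] [[0.555, -0.384, 0.137], [0.556, -0.383, 0.143], [0.555, -0.382, 0.146], [0.555, -0.381, 0.15], [0.555, -0.38, 0.154]]
```

The depth image shows the real fingertips at z≈0.066 while the TCP reads 0.053. The fingers therefore end about 13 mm above the reported TCP, not 19 mm below it, in both w5 and w6. They closed just above the fin, and the weight hasn't moved. I'll treat the true grasp point as about 32 mm above the reported TCP. Opening, then descending further and looking.

Call:
carry_out([
  [0, 0, 0.004],
  [0, 0, 0.008],
  [-0.0012, 0.0018, 0.008],
  [-0.0012, 0.0018, 0.008],
  [-0.0012, 0.0018, 0.008],
  [-0.0012, 0.0018, 0.008],
  [-0.0012, 0.0018, 0.008],
  [-0.0012, 0.0018, 0.008],
], roll=[0, 0, 0, 0, 0, 0, 0, 0], gripper=0.6)

```text
clock: 11.47
tool_pos: [0.5394, -0.3554, 0.0605]
eef_rot: [0.998, 0.057, 0.01, 0.002]
contact_force: [0.2, -0.3, -0.4]
opening: 0.582
```

Call:
carry_out([
  [0, 0, -0.01],
  [0, 0, -0.022],
  [0, 0, -0.034],
  [0, 0, -0.04],
  [0, 0, -0.042],
  [0, 0, -0.042],
], roll=[0, 0, 0, 0, 0, 0])

```text
clock: 11.97
tool_pos: [0.5387, -0.3549, 0.0171]
eef_rot: [0.998, 0.057, 0.009, 0.001]
contact_force: [-0.6, -0.1, -0.0]
opening: 0.599
```

```bash
python3 look.py wrist w7; python3 - <<'E'
from h import *
np.set_printoptions(precision=4,suppress=True)
p=dict(np.load('/tmp/w7.npz'));C=cloud(p)
m=(p['range_z']>0)&(abs(C[...,0]-.552)<.006)&(C[...,2]<.12)&(C[...,2]>.02)
for lo,hi in ((-.345,-.31),(-.40,-.366)):
    k=m&(C[...,1]>lo)&(C[...,1]<hi); print(k.sum(),np.percentile(C[k][:,2],[0,2,10,50]),np.percentile(C[k][:,1],[2,98]))
E
```

```text
11.9667 [ 0.5387 -0.3549  0.0171] [0.9983 0.0573 0.0093 0.001 ] 0.5993040928092768
2863 [0.0285 0.035  0.0559 0.1164] [-0.3411 -0.3104]
3235 [0.0287 0.0321 0.0416 0.0704] [-0.3952 -0.3732]
```

View pics/w7.png

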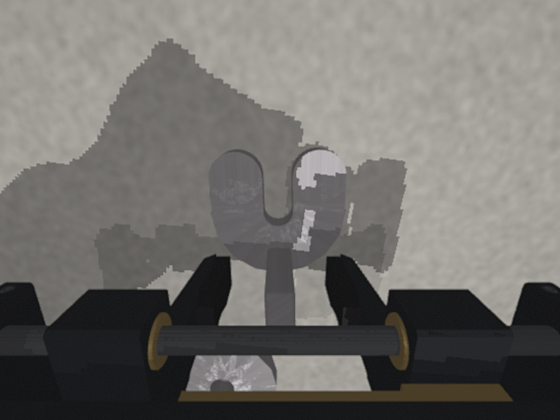

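The tips are at 0.029 with the fin between them at (281,290), and the 12–13 mm offset is confirmed. Gripping.

Call:
carry_out([
  [0, 0, 0],
  [0, 0, 0],
  [0, 0, 0],
  [0, 0, 0],
  [0, 0, 0],
  [0, 0, 0],
  [0, 0, 0],
  [0, 0, 0],
], roll=[0, 0, 0, 0, 0, 0, 0, 0], gripper=0, grip_force=50)

```text
clock: 12.68
tool_pos: [0.5392, -0.3554, 0.0181]
eef_rot: [0.998, 0.057, 0.01, 0.001]
contact_force: [-1.1, -0.2, 2.0]
opening: 0.154
```

Call:
carry_out([
  [0, 0, 0.01],
  [0, 0, 0.03],
  [0, 0, 0.06],
  [0, 0, 0.06],
], roll=[0, 0, 0, 0])

```text
clock: 13.02
tool_pos: [0.5418, -0.357, 0.0827]
eef_rot: [0.998, 0.057, 0.013, 0.004]
contact_force: [2.2, -0.9, -4.1]
opening: 0.151
```

```bash
python3 look.py wrist w8
```

```text
13.0167 [ 0.5418 -0.357   0.0827] [0.9983 0.0571 0.0131 0.0036] 0.15090000740226764
```

View pics/w8.png

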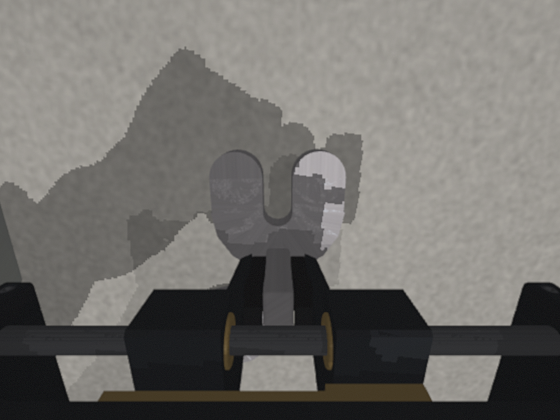

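The weight is held. Now I'll measure its pose in the hand: plane, slot and yaw.

```bash
cat > hand.py <<'E'
from h import *
import sys
from scipy.optimize import differential_evolution
from scipy.spatial.transform import Rotation as R
np.set_printoptions(precision=4,suppress=True)
def hand(n,tp,q,zu):
    tp=np.array(tp); p=dict(np.load('/tmp/%s.npz'%n)); C=cloud(p); X,Y,Z=C[...,0],C[...,1],C[...,2]
    c=tp+[.032*np.cos(.114),.032*np.sin(.114),0]
    near=(p['range_z']>0)&(np.hypot(X-c[0],Y-c[1])<.06)
    pos=C[near&(abs(Z-(zu+.014))<.006)]
    A=np.c_[pos[:,:2]-c[:2],np.ones(len(pos))]
    co=np.linalg.lstsq(A,pos[:,2],rcond=None)[0]
    r=pos[:,2]-A@co; k=abs(r)<.003; co=np.linalg.lstsq(A[k],pos[k,2],rcond=None)[0]
    print('plane slope x,y',co[:2],'top z at origin',co[2])
    pxy=pos[k][:,:2]
    # negatives: pixels whose ray hits plate-plane height near but observed deeper
    v,u=np.indices(X.shape); T=p['world_from_camera']
    d=np.stack([(u-p['cx'])/p['fx'],(v-p['cy'])/p['fy'],np.ones_like(X)],-1)@T[:3,:3].T
    s=(co[2]-T[2,3])/d[...,2]; Pl=T[:3,3]+d*s[...,None]
    neg=Pl[(np.hypot(Pl[...,0]-c[0],Pl[...,1]-c[1])<.06)&(Z<co[2]-.008)&(p['range_z']>0)][:,:2]
    def inside(P,a,b,t):
        dx,dy=P[:,0]-a,P[:,1]-b; x=np.cos(t)*dx+np.sin(t)*dy; y=-np.sin(t)*dx+np.cos(t)*dy
        return (np.hypot(x,y)<.0385)&(x<.035)&~((x>0)&(abs(y)<.0085))&(np.hypot(x,y)>.0085)
    # restrict to slot region for pose fine: use all
    f=lambda v:((~inside(pxy,*v)).sum()+inside(neg,*v).sum())/len(pxy)
    o=differential_evolution(f,[(c[0]-.015,c[0]+.015),(c[1]-.015,c[1]+.015),(-.2,.4)],popsize=25,maxiter=100,seed=2)
    print('weight origin',o.x,o.fun,len(pxy),len(neg),' rel tcp',o.x[:2]-tp[:2],'tool yaw',2*np.arctan2(q[1],q[0]),'tool z',R.from_quat(q).apply([0,0,1]))
if __name__=='__main__':
    s=status.get_state(); hand(sys.argv[1],s['tool_pos'],s['eef_rot'],float(sys.argv[2]))
E
python3 - <<'E'
from hand import *
hand('w8',[0.5418,-0.357,0.0827],[0.9983,0.0571,0.0131,0.0036],.065)
E
python3 -c "
from plant import status
s=status.get_state();print(s['tool_pos'],s['eef_rot'],s['clock'],s['contact_force'])"
```

```text
plane slope x,y [ 0.0038 -0.0063] top z at origin 0.07787762101167597
weight origin [ 0.5725 -0.3533  0.1147] 0.12618147448015124 10580 17769  rel tcp [0.0307 0.0037] tool yaw 0.11426996682413618 tool z [ 0.0266 -0.0057 -0.9996]
[ 0.54101379 -0.35649528  0.08066261] [0.9982855  0.05716257 0.0122161  0.00304293] 13.0667 [ 0.40323786 -1.36504889 -5.28980656]
```

The weight sits level, and its underside is TCP − 18 mm. The origin is (0.031, 0.004) from the TCP at yaw 0.115. Lifting and carrying it over the chamber, on the robot side of the stem.

Call:
carry_out([
  [0, 0, 0.03],
  [0, 0, 0.07],
  [0, 0, 0.11],
  [-0.004, 0.03, 0.125],
  [-0.008, 0.065, 0.125],
  [-0.013, 0.1, 0.125],
  [-0.018, 0.14, 0.125],
  [-0.023, 0.18, 0.125],
], roll=[0, 0, 0, 0, 0, 0, 0, 0])

```text
clock: 13.73
tool_pos: [0.5159, -0.1749, 0.2042]
eef_rot: [0.998, 0.057, 0.011, 0.003]
contact_force: [1.6, 1.1, -4.9]
opening: 0.157
```

Call:
carry_out([
  [-0.004, 0.03, 0],
  [-0.009, 0.07, 0],
  [-0.0135, 0.105, 0],
  [-0.0165, 0.13, 0],
  [-0.0165, 0.139, 0],
  [-0.0165, 0.139, 0],
  [-0.0165, 0.139, 0],
], roll=[0, 0, 0, 0, 0, 0, 0])

```text
clock: 14.32
tool_pos: [0.4988, -0.0365, 0.2034]
eef_rot: [0.998, 0.057, 0.01, 0.003]
contact_force: [0.8, -0.5, -6.6]
opening: 0.151
```

```bash
python3 look.py wrist w9; python3 hand.py w9 0.186;python3 stem.py w9
```

```text
14.3167 [ 0.4988 -0.0365  0.2034] [0.9983 0.0568 0.0096 0.0029] 0.15062786258387545
plane slope x,y [-0.0049 -0.0051] top z at origin 0.1982841011434962
weight origin [ 0.5302 -0.0327  0.1127] 0.12635754084427236 10589 17777  rel tcp [0.0312 0.005 ] tool yaw 0.11132707360142094 tool z [ 0.0199 -0.0053 -0.9998]
w9 head 538 [ 0.5922 -0.0255  0.0991] ((0.5921238660812378, -0.02551661618053913), 0.010880045592784882) [0.0981 0.0991 0.1   ]
 pan 6760 [ 0.5957 -0.0249  0.0592] ((0.6010726094245911, -0.025212930515408516), 0.05355134233832359)
```

View pics/w9.png

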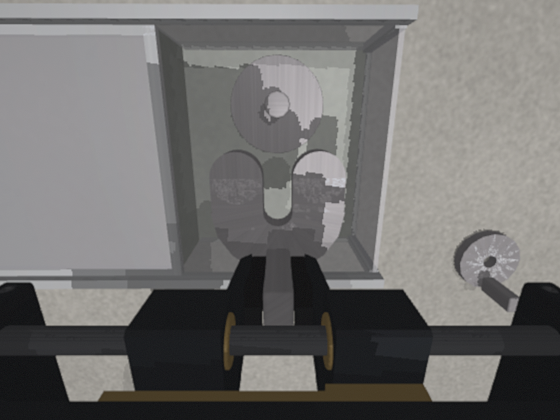

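The slot (col 278) and the stem head (278,104) line up, with 62 mm to go along yaw 0.115. Lowering to 8 mm above pan height.

Call:
carry_out([
  [0, 0, -0.02],
  [0, 0, -0.045],
  [0, 0, -0.07],
  [0, 0, -0.095],
  [0, 0, -0.11],
  [0, 0, -0.116],
  [0, 0, -0.116],
  [0, 0, -0.116],
], roll=[0.002, 0.002, 0.002, 0.002, 0.002, 0.002, 0.002, 0.002])

```text
clock: 15.03
tool_pos: [0.4995, -0.039, 0.0877]
eef_rot: [0.998, 0.056, 0.01, 0.004]
contact_force: [1.0, 0.8, -5.0]
opening: 0.157
```

```bash
python3 look.py wrist w10; python3 hand.py w10 0.067;python3 stem.py w10
```

```text
15.0333 [ 0.4995 -0.039   0.0877] [0.9984 0.0557 0.01   0.0035] 0.15702681021091172
plane slope x,y [-0.0041 -0.0058] top z at origin 0.08268964279614123
weight origin [ 0.5308 -0.0353  0.1113] 0.12609721566776783 10595 17281  rel tcp [0.0309 0.0034] tool yaw 0.11182378827759692 tool z [ 0.0216 -0.0057 -0.9997]
w10 head 1734 [ 0.592  -0.0257  0.0991] ((0.5919992923736572, -0.02566378191113472), 0.010987063869833946) [0.0982 0.0992 0.1   ]
 pan 16731 [ 0.5989 -0.0256  0.0592] ((0.6009426712989807, -0.025059174746274948), 0.05365487188100815)
```

View pics/w10.png

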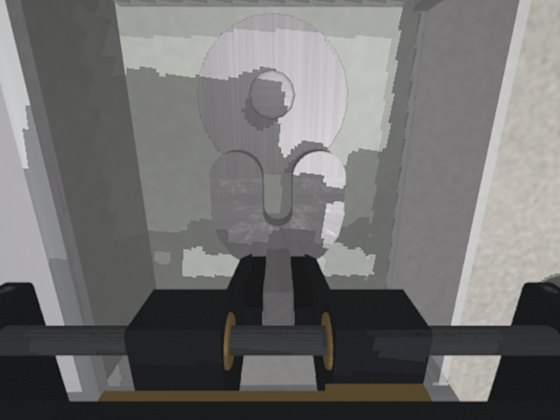

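The head is at col 272 against slot col 278, so the weight is about 3 mm off sideways. Correcting that before entering.

Call:
carry_out([
  [0.003, 0.0035, 0],
  [0.007, 0.004, 0],
  [0.01, 0.0042, 0],
  [0.01, 0.0042, 0],
  [0.01, 0.0042, 0],
], roll=[0.001, 0.001, 0.001, 0.001, 0.001])

```text
clock: 15.5
tool_pos: [0.5104, -0.0344, 0.0886]
eef_rot: [0.998, 0.056, 0.011, 0.003]
contact_force: [0.5, -0.5, -4.9]
opening: 0.152
```

```bash
python3 look.py wrist w11; python3 hand.py w11 0.067;python3 stem.py w11
```

```text
15.5 [ 0.5104 -0.0344  0.0886] [0.9983 0.0565 0.0111 0.0035] 0.15176691134446363
plane slope x,y [-0.0022 -0.0057] top z at origin 0.08360133526888162
weight origin [ 0.5416 -0.0307  0.1122] 0.12720914847367923 10581 16105  rel tcp [0.0318 0.0038] tool yaw 0.11293925180588629 tool z [ 0.0217 -0.0058 -0.9997]
w11 head 1592 [ 0.5921 -0.0257  0.0991] ((0.5919618606567383, -0.025620905682444572), 0.010964316315948963) [0.0982 0.0991 0.1   ]
 pan 14398 [ 0.604  -0.0244  0.0593] ((0.6009520888328552, -0.02506939508020878), 0.05372481420636177)
```

View pics/w11.png

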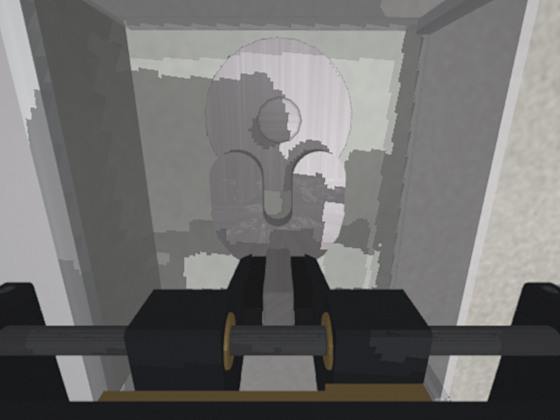

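Now centred, with 50 mm left. Advancing under the head.

Call:
carry_out([
  [0.005, 0.0003, 0],
  [0.011, 0.0008, -0.001],
  [0.017, 0.0014, -0.001],
  [0.023, 0.0021, -0.001],
  [0.029, 0.0028, -0.001],
  [0.035, 0.0034, -0.001],
  [0.035, 0.0034, -0.001],
], roll=[0, 0, 0, 0, 0, 0, 0])

```text
clock: 16.13
tool_pos: [0.5471, -0.0307, 0.0875]
eef_rot: [0.998, 0.057, 0.012, 0.003]
contact_force: [0.5, 1.1, -5.8]
opening: 0.153
```

```bash
python3 look.py wrist w12; python3 hand.py w12 0.067;python3 stem.py w12
```

```text
16.1333 [ 0.5471 -0.0307  0.0875] [0.9983 0.0566 0.0122 0.0034] 0.15322991539876823
plane slope x,y [ 0.0002 -0.0055] top z at origin 0.08260941197138347
weight origin [ 0.5779 -0.0269  0.1104] 0.1298588280796751 10342 16344  rel tcp [0.032  0.0039] tool yaw 0.11319327561951781 tool z [ 0.0229 -0.0056 -0.9997]
w12 head 1327 [ 0.5928 -0.0256  0.099 ] ((0.5921716690063477, -0.025429408997297287), 0.011113382875919342) [0.0981 0.0991 0.0999]
 pan 5518 [ 0.618  -0.0228  0.0592] ((0.6078186631202698, -0.02363647148013115), 0.04912082105875015)
```

View pics/w12.png

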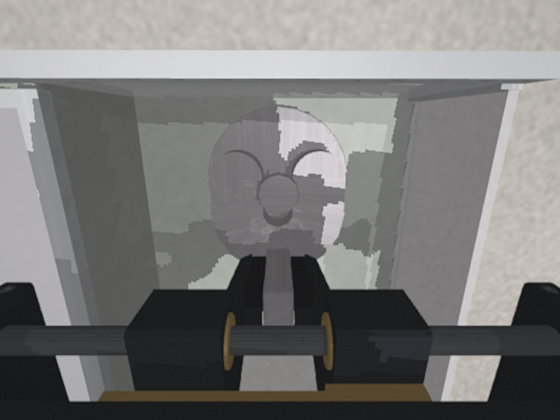

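The stem is inside the slot and the plate is under the head. Going the last 14 mm, then lowering.

Call:
carry_out([
  [0.004, 0.0004, 0],
  [0.008, 0.0008, 0],
  [0.012, 0.0011, 0],
  [0.014, 0.0013, 0],
  [0.014, 0.0013, 0],
  [0.014, 0.0013, 0],
], roll=[0, 0, 0, 0, 0, 0])

```text
clock: 16.68
tool_pos: [0.5598, -0.0296, 0.0874]
eef_rot: [0.998, 0.057, 0.011, 0.003]
contact_force: [-0.9, -0.1, -5.7]
opening: 0.156
```

```bash
python3 look.py wrist w13; python3 hand.py w13 0.067;python3 stem.py w13
```

```text
16.6833 [ 0.5598 -0.0296  0.0874] [0.9983 0.0565 0.0111 0.0034] 0.1561361980858017
plane slope x,y [-0.0019 -0.0057] top z at origin 0.08238824148975506
weight origin [ 0.5907 -0.0262  0.1409] 0.13595832080953812 9981 15483  rel tcp [0.0312 0.0034] tool yaw 0.11309689658403183 tool z [ 0.0223 -0.0057 -0.9997]
w13 head 2470 [ 0.5815 -0.0269  0.1029] ((0.57993483543396, -0.02727910317480564), 0.023303205147385597) [0.0982 0.0998 0.1122]
 pan 3094 [ 0.6224 -0.0227  0.0592] ((0.5923523902893066, -0.02529197186231613), 0.044885192066431046)
```

Call:
carry_out([
  [0.001, 0.0004, -0.002],
  [0.001, 0.0004, -0.0045],
  [0.001, 0.0004, -0.007],
  [0.001, 0.0004, -0.0085],
  [0.001, 0.0004, -0.0085],
  [0.001, 0.0004, -0.0085],
], roll=[0, 0, 0, 0, 0, 0])

```text
clock: 17.23
tool_pos: [0.5604, -0.0292, 0.0787]
eef_rot: [0.998, 0.057, 0.011, 0.003]
contact_force: [0.0, -0.1, -5.5]
opening: 0.154
```

Call:
carry_out([
  [0.0005, 0, -0.001],
  [0.0005, 0, -0.0015],
  [0.0005, 0, -0.0015],
], roll=[0, 0, 0])

```text
clock: 17.48
tool_pos: [0.5608, -0.0294, 0.0781]
eef_rot: [0.998, 0.056, 0.011, 0.004]
contact_force: [-3.0, -0.4, 4.5]
opening: 0.154
```

Contact: the force rose by 10 N. Releasing in place, opening only partway.

Call:
carry_out([
  [0, 0, 0],
  [0, 0, 0],
  [0, 0, 0],
  [0, 0, 0],
  [0, 0, 0],
], roll=[0, 0, 0, 0, 0], gripper=0.45)

```text
clock: 17.9
tool_pos: [0.5611, -0.0294, 0.0781]
eef_rot: [0.998, 0.056, 0.011, 0.004]
contact_force: [0.2, -0.1, -0.7]
opening: 0.452
```

```bash
python3 look.py wrist w14; python3 hand.py w14 0.06;python3 stem.py w14
```

```text
17.9 [ 0.5611 -0.0294  0.0781] [0.9983 0.0564 0.0112 0.0035] 0.45152136321163105
plane slope x,y [-0.0001  0.0008] top z at origin 0.07318799713929075
weight origin [ 0.5911 -0.0257  0.1298] 0.13697819007204184 10133 15032  rel tcp [0.0301 0.0037] tool yaw 0.11282105694555954 tool z [ 0.0224 -0.0058 -0.9997]
w14 head 3129 [ 0.5803 -0.0258  0.1025] ((0.5729002952575684, -0.025880957022309303), 0.030295344069600105) [0.0974 0.0997 0.112 ]
 pan 3477 [ 0.6213 -0.0226  0.0593] ((0.5922842025756836, -0.02566368319094181), 0.044985074549913406)
```

View pics/w14.png

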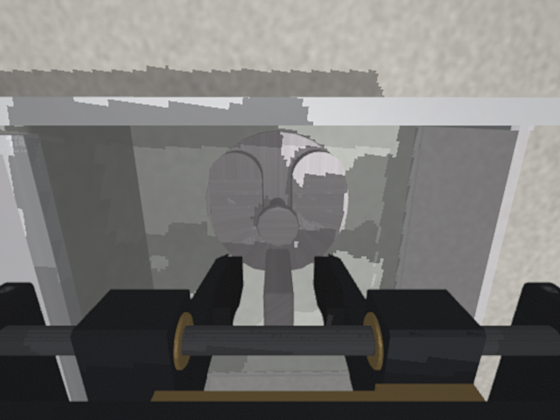

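The weight is flat (slope about 0), with its origin within about 1 mm of the stem. Rising and looking again.

Call:
carry_out([
  [0, 0, 0.02],
  [0, 0, 0.05],
  [0, 0, 0.09],
  [0, 0, 0.13],
  [0, 0, 0.17],
  [-0.04, 0, 0.17],
  [-0.06, 0, 0.17],
  [-0.06, 0, 0.17],
], roll=[0, 0, 0, 0, 0, 0, 0, 0])

```text
clock: 18.62
tool_pos: [0.4965, -0.0298, 0.2488]
eef_rot: [0.998, 0.056, 0.009, 0.004]
contact_force: [-0.6, -0.7, 0.6]
opening: 0.448
```

```bash
python3 look.py wrist w15; python3 look.py scene s15; python3 - <<'E'
from hand import *
import cv2
hand('w15',[.5611,-.0294,.078],[0.9983,0.0564,0.0112,0.0035],.06)
p=dict(np.load('/tmp/w15.npz'));C=cloud(p);X,Y,Z=C[...,0],C[...,1],C[...,2]
m=(p['range_z']>0)&(np.hypot(X-.592,Y+.0255)<.02)&(Z>.094)&(Z<.106);print('head',cv2.minEnclosingCircle(C[m][:,:2].astype(np.float32)))
m=(p['range_z']>0)&(np.hypot(X-.5604,Y+.0292)<.025)&(Z>.118)&(Z<.13);print('fin',cv2.minAreaRect(C[m][:,:2].astype(np.float32)))
a=cv2.imread('pics/s15.png')[180:300,200:380];cv2.imwrite('pics/s15z.png',cv2.resize(a,None,fx=4,fy=4,interpolation=2))
E
```

```text
18.6167 [ 0.4965 -0.0298  0.2488] [0.9984 0.0562 0.0093 0.0037] 0.44766200672003126
18.6667 [ 0.499  -0.0296  0.2486] [0.9984 0.0563 0.0105 0.0037] 0.45257288332109175
plane slope x,y [0.     0.0001] top z at origin 0.07319877719858757
weight origin [ 0.5914 -0.0253  0.1514] 0.1487420514238319 3617 5679  rel tcp [0.0303 0.0041] tool yaw 0.11287210009060315 tool z [ 0.0228 -0.0057 -0.9997]
head ((0.5921957492828369, -0.025470281019806862), 0.010889130644500256)
fin ((0.5597615838050842, -0.028945598751306534), (0.019444894045591354, 0.013328255154192448), 6.3969197273254395)
```

View pics/w15.png

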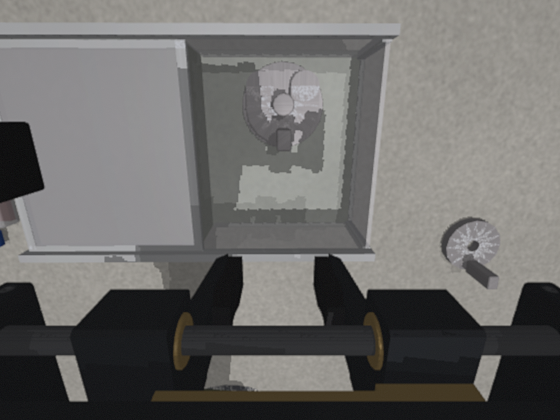

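View pics/s15z.png

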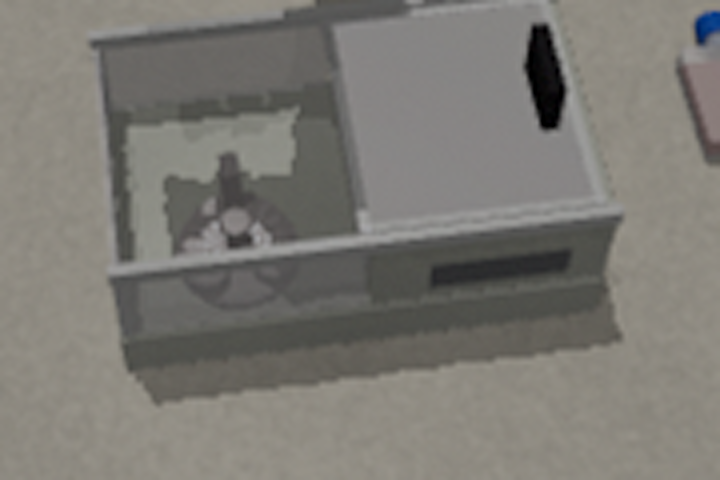

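The weight is home: its fin-derived origin is within about 1 mm of the stem axis, and it sits flat. Back to the handle to close the window.

Call:
carry_out([
  [0.004, 0.04, 0],
  [0.008, 0.08, 0],
  [0.012, 0.12, 0],
  [0.016, 0.16, 0],
  [0.02, 0.2, 0],
  [0.0235, 0.223, 0],
  [0.0235, 0.223, 0],
  [0.0235, 0.223, 0],
], roll=[0, 0, 0, 0, 0, 0, 0, 0], gripper=0.7)

```text
clock: 19.38
tool_pos: [0.5248, 0.1957, 0.2477]
eef_rot: [0.998, 0.058, 0.011, 0.003]
contact_force: [-0.0, -1.3, 0.2]
opening: 0.694
```

```bash
python3 look.py wrist w16; python3 - <<'E'
from h import *
p=dict(np.load('/tmp/w16.npz'));C=cloud(p);X,Y,Z=C[...,0],C[...,1],C[...,2]
m=(p['range_z']>0)&(np.hypot(X-.5226,Y-.1935)<.038)&(Z>.184)&(Z<.2);print('handle',m.sum(),cv2.minAreaRect(C[m][:,:2].astype(np.float32)))
E
```

```text
19.3833 [0.5248 0.1957 0.2477] [0.9982 0.0582 0.0113 0.0034] 0.6936994989186454
handle 1241 ((0.5226378440856934, 0.1930972784757614), (0.05941051244735718, 0.014003105461597443), 6.35089635848999)
```

Call:
carry_out([
  [-0.002, -0.0025, -0.02],
  [-0.002, -0.0025, -0.05],
  [-0.002, -0.0025, -0.08],
  [-0.002, -0.0025, -0.098],
  [-0.002, -0.0025, -0.1],
  [-0.002, -0.0025, -0.1],
], roll=[-0.003, -0.003, -0.003, -0.003, -0.003, -0.003])

```text
clock: 19.93
tool_pos: [0.5226, 0.1888, 0.147]
eef_rot: [0.998, 0.054, 0.01, 0.005]
contact_force: [0.6, -1.3, 0.1]
opening: 0.7
```

Call:
carry_out([
  [0, 0, 0],
  [0, 0, 0],
  [0, 0, 0],
  [0, 0, 0],
  [0, 0, 0],
  [0, 0, 0],
  [0, 0, 0],
  [0, 0, 0],
], roll=[0, 0, 0, 0, 0, 0, 0, 0], gripper=0, grip_force=25)

```text
clock: 20.6
tool_pos: [0.5227, 0.1896, 0.1473]
eef_rot: [0.998, 0.054, 0.01, 0.005]
contact_force: [-0.6, 1.2, 1.9]
opening: 0.16
```

Call:
carry_out([
  [0, 0, 0],
  [0, 0, 0],
  [0, 0, 0],
], roll=[0, 0, 0])

```text
clock: 20.85
tool_pos: [0.5227, 0.1896, 0.1473]
eef_rot: [0.998, 0.054, 0.01, 0.005]
contact_force: [0.5, -0.4, 1.0]
opening: 0.157
```

Gripped. Sliding it shut, 165 mm.

Call:
carry_out([
  [0.0018, -0.016, 0],
  [0.0043, -0.038, 0],
  [0.0068, -0.06, 0],
  [0.0093, -0.082, 0],
  [0.0118, -0.104, 0],
  [0.0143, -0.126, 0],
  [0.0159, -0.14, 0],
  [0.0168, -0.148, 0],
], roll=[0, 0, 0, 0, 0, 0, 0, 0])

```text
clock: 21.52
tool_pos: [0.5397, 0.0397, 0.1473]
eef_rot: [0.999, 0.053, 0.01, 0.005]
contact_force: [-0.5, 3.2, 0.7]
opening: 0.156
```

Call:
carry_out([
  [0.0006, -0.005, 0],
  [0.0011, -0.01, 0],
  [0.0015, -0.013, 0],
  [0.0018, -0.016, 0],
  [0.0018, -0.016, 0],
], roll=[0, 0, 0, 0, 0])

```text
clock: 21.93
tool_pos: [0.5409, 0.0289, 0.1473]
eef_rot: [0.998, 0.055, 0.01, 0.002]
contact_force: [-1.4, 8.9, 3.7]
opening: 0.156
```

Call:
carry_out([
  [0.0003, -0.003, 0],
  [0.0006, -0.006, 0],
  [0.0006, -0.006, 0],
], roll=[0, 0, 0])

```text
clock: 22.18
tool_pos: [0.5409, 0.029, 0.1473]
eef_rot: [0.998, 0.058, 0.01, -0.001]
contact_force: [-2.2, 11.6, 1.8]
opening: 0.154
```

At the shut stop. Releasing, rising and checking.

Call:
carry_out([
  [0, 0, 0],
  [0, 0, 0],
  [0, 0, 0],
  [0, 0, 0],
  [0, 0, 0.02],
  [0, 0, 0.05],
  [0, 0, 0.09],
  [0, 0, 0.13],
], roll=[0, 0, 0, 0, 0, 0, 0, 0], gripper=0.6)

```text
clock: 22.85
tool_pos: [0.5401, 0.0278, 0.2782]
eef_rot: [0.998, 0.057, 0.009, -0.001]
contact_force: [1.9, -0.7, -0.3]
opening: 0.599
```

Call:
carry_out([
  [-0.02, -0.03, 0.02],
  [-0.04, -0.07, 0.02],
  [-0.06, -0.11, 0.02],
  [-0.08, -0.15, 0.02],
  [-0.08, -0.19, 0.02],
  [-0.08, -0.22, 0.02],
  [-0.08, -0.22, 0.02],
  [-0.08, -0.22, 0.02],
], roll=[0, 0, 0, 0, 0, 0, 0, 0])

```text
clock: 23.52
tool_pos: [0.459, -0.1955, 0.2981]
eef_rot: [0.999, 0.054, 0.008, -0.0]
contact_force: [0.4, 1.2, -0.1]
opening: 0.602
```

```bash
python3 look.py top t17; python3 look.py wrist w17; python3 look.py scene s17; python3 - <<'E'
from h import *
for n in ('t17','w17','s17'):
    p=dict(np.load('/tmp/%s.npz'%n));C=cloud(p);X,Y,Z=C[...,0],C[...,1],C[...,2]
    m=(p['range_z']>0)&(np.hypot(X-.541,Y-.029)<.04)&(Z>.184)&(Z<.2)
    if m.sum()>5: 
        r=cv2.minAreaRect(C[m][:,:2].astype(np.float32)); d=np.array(r[0])-[.5481,-.0313]; print(n,'handle',r,'window pos',-.113*d[0]+.9936*d[1]-.060)
for n,b in (('t17','pics/t17.png'),('s17','pics/s17.png')):
    a=cv2.imread(b)[130:310,90:450];cv2.imwrite('pics/%sz.png'%n,cv2.resize(a,None,fx=2.2,fy=2.2,interpolation=2))
E
```

```text
23.5167 [ 0.459  -0.1955  0.2981] [ 0.9985  0.0537  0.0085 -0.0002] 0.6015932320419498
23.5667 [ 0.4596 -0.193   0.298 ] [ 0.9984  0.0558  0.0085 -0.0009] 0.6007527388779895
23.6167 [ 0.4599 -0.1916  0.298 ] [ 0.9983  0.0573  0.0085 -0.0012] 0.602226334909579
t17 handle ((0.5415369868278503, 0.02845040149986744), (0.06022875756025314, 0.013851359486579895), 6.6522369384765625) window pos 0.00010961941872120878
w17 handle ((0.5408065915107727, 0.02827722765505314), (0.059597358107566833, 0.01595226489007473), 7.183590888977051) window pos 2.008855734349918e-05
s17 handle ((0.5411611795425415, 0.027463523671030998), (0.05868438258767128, 0.013745928183197975), 7.306507587432861) window pos -0.0008284761687707837
```

View pics/t17z.png

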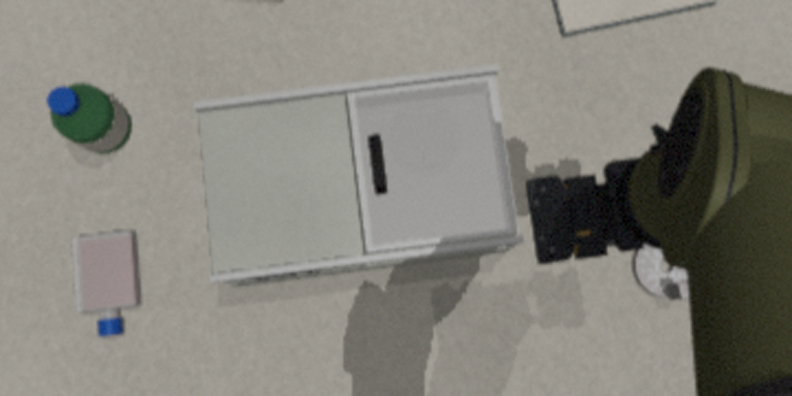

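View pics/s17z.png

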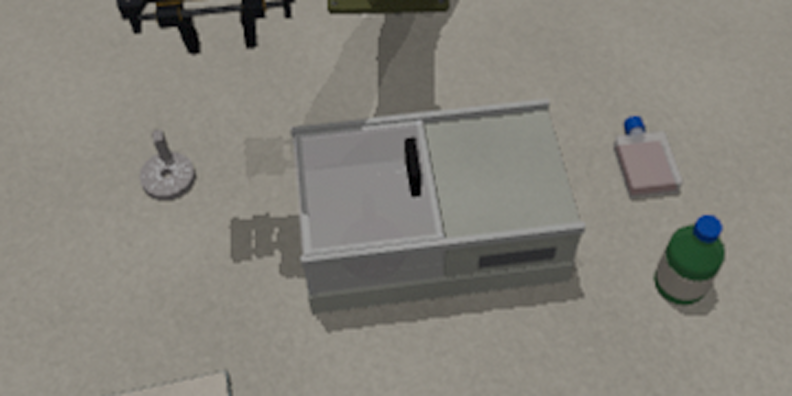

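View pics/w17.png

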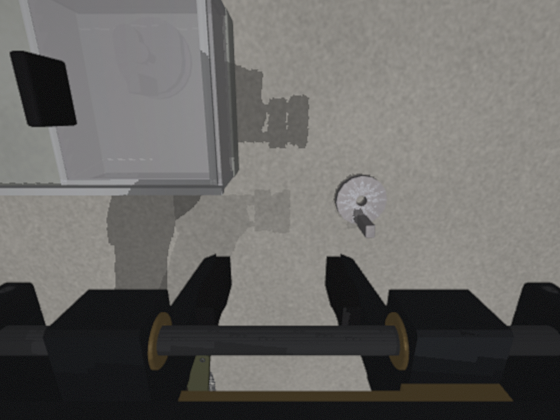

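The window is shut: its handle gives a window position within 1 mm of zero in all three views. The closed weight, flask and bottle are where they started, and the arm is clear.

```bash
python3 -c "
from plant import finish_job; print(finish_job())"
```

```text
the job is handed in; nothing more can be done
None
```

The window was opened to its stop, the slotted weight put on the stem, and the window slid shut again. I handed the job in at about 23.6 s of the 61 s allowed.

- **Weight:** it went under the stem's head from the robot's side and stands flat on the pan (slope about 0). Its origin is within about 1 mm of the stem axis. I measured this with the window still open; afterwards I could only see it dimly through the shut window.
- **Window:** three cameras put it at 0.1, 0.0 and −0.8 mm from fully shut, and the force rose against the end stop both when opening and when closing.
- **Other items:** the closed weight, flask and bottle look to be where they started in the final pictures. I did not measure them again.
- **What disagreed:** the camera depth showed the fingertips about 13 mm above the reported TCP, not 19 mm below it as described.
    - My first grasp of the weight closed just above its fin, on nothing and without moving the weight. I corrected the height and gripped it on the second try.
    - By the same measure, the first grip on the window handle held only about its top 4 mm, but it held.
- **Forces:** the highest wrist force I saw was about 12 N, when pressing the window against its shut stop.

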